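Switch on the tracing light with a flat screwdriver

ROBOT

A 6-joint arm with a two-finger parallel gripper is mounted at the origin on the work surface. World frame = base frame: x ahead of the robot, y to its left, z up, the work surface at z = 0. Lengths are in m, angles in rad, forces in N, time in s.
With the tool pointing down it reaches from about 0.35 to 0.975 m from the base axis. Payload 17.4 kg.
Tool frame: the origin (TCP) lies midway between the tips of the shut fingers; the grasp point (between the pads) lies 19 mm behind it; z points along the fingers, y is the line along which they close (so a half turn about z gives the same grasp; the last joint's range is limited). The gripper opens to 85 mm and grips with 20 to 120 N. Pads are 22 mm wide; open, the fingers measure 114 mm over their backs; the gripper's body (76 mm by 85 mm) begins 54 mm behind the grasp point. The pads swing forward as they close: fully open they stand 13 mm farther back than shut.
Start: joints at [1.085, 0.116, 1.442, -0, 1.584, -0.038], TCP at [0.292, 0.608, 0.231] pointing down, gripper open.
Joint ranges: [-2.83, 2.83], [-0.83, 2.19], [0.07, 2.5], [-1.14, 4.28], [0.01, 3], [-2.97, 2.97]. Speed limits (rad/s): [1.89, 1.89, 2.22, 3.14, 3.14, 3.14].

INTERFACE

Orientations are given as a unit quaternion [x, y, z, w].
In Python, from rig import r, optics, finish_job gives the robot as it stands. The module is installed in compiled form; this text tells all that it offers.
- The arm moves only by the shell command python3 -m pendant 'ROWS' [FORCE]. ROWS is a JSON object of lists of equal length, an entry for each row: "delta_pos": the shift along the tool's x, y, z in mm, a list of three; "angular": the turn, a rotation vector about the tool's x, y, z in degrees, a list of three; "fingers": the finger opening in mm, from 0 to 85.4. A call has 1 to 5 rows; each row is the pose to reach, as a shift and turn from the pose commanded when the call began, along the tool's axes at that moment; what a row does not reach only later rows make up. A row lasts 1/8 s, in which the tool goes at most 62.5 mm and 10.7 degrees, less where a joint would pass 70% of its speed; a pose out of reach is approached as far as the arm can. A call with a gripper value outside its range is refused whole. The fingers move at their own pace and stop on an object; FORCE is the grip in N (left out, the last holds). Time passes only in rows, so rows that repeat a pose let the fingers close. It gives the time, the measured TCP pose, the force, the opening and the grip force at its end, in the units of the state.
- r.sense(): the state, without advancing time (a new reading comes with each control period).
- optics.get_image(name): name is "scene" or "top"; returns a dict with "image" (480x640x3 uint8, blue, green, red), "z_map" (480x640 float32, m along the optical axis (not along the pixel's ray), 0 where there is no reading), "fx", "fy", "cx", "cy" (pixels), "D" ([k1, k2, p1, p2, k3] as OpenCV has them; the pictures are not rectified), "R" (3x3) and "t" (3): a world point X has camera coordinates R X + t. Camera axes: x right, y down, z forward; pixel columns grow to the right and rows downward; lengths in m; the calibration is good to about 2 mm. A picture is of the moment at which its call begins.
- finish_job(): hands the job in; it is judged then, once.
The state is a dict: "time_s": time; "q": joint angles; "qd": joint speeds; "joint_torque": joint torques, N m; "position": TCP position; "orientation": TCP orientation; "contact_force": force on the tool from outside, world axes, zero at the start; "moment": the same for the moment, N m; "width": finger opening in m; "gripper_force": force on a finger pad.
Only numpy, scipy, OpenCV 4.12 (cv2) and the standard library are available. Lean on these libraries where they do the work, as an engineer would, in place of code of your own. Each camera call takes 0.05 s, during which the arm holds its last target. There are 200 camera calls.

TASK

On the calligrapher's desk, switch on the tracing light: take the flat screwdriver from its wooden stand, put its blade in the slot of the red-collared switch and turn it a quarter turn clockwise, up to its stop at the green dot. Then put the screwdriver back upright in its stand, fully down. Only the screwdriver may touch the switch boxes, not the robot's hand or arm; leave the blue-collared switch as it is and do not shift the other things on the desk.

Things in the scene. Friction and masses are not known exactly. Their poses are not given: they have to be found in the camera images.
- driver_grip (a point): centre of the flat screwdriver's orange handle, z up the handle. The handle has flat sides, 34 mm along x and 28 mm along y: pinch it from above across y. It ends 37 mm above this point; a black flange, diameter 44 mm, 6 mm thick, has its underside 45 mm below this point. Mass about 0.2 kg. It starts upright in the stand, hanging by its flange
- driver_tip (a point): end of the screwdriver's blade, 115 mm below driver_grip, same axes: x along the blade's width, z up the handle. Steel shank of diameter 10 mm; blade 20 mm wide along x, 4 mm thick along y (3 mm in the last 6 mm), 19 mm long. Its play in the slot lets it turn about 9 degrees before it drives the selector
- stand_top (a point): centre of the top of the screwdriver's stand, a light wood block 90 x 90 x 80 mm fixed to the table, at the mouth of its square hole, 80 mm above the table. Hole 30 x 30 mm, sides along the stand's x and y, 76 mm deep. The flange rests on the block, the blade hangs free in the hole; any yaw of the screwdriver fits
- red_switch: the switch to turn: fixed low switch box, 100 x 100 x 40 mm, light grey, with a flat red collar (diameter 76 mm, top 44 mm above the table) round a cream slotted selector of diameter 60 mm. Origin: centre of its underside, on the selector's axis; z up. Black dot on the housing at its +x side: off mark; green dot at its -y side: on mark
- red_selector (a joint): red selector, rad: 0 = off (slot along the switch box's x axis, its end with two red ticks at the black dot), grows clockwise seen from above, 1.571 = on (slot along the box's y axis, red ticks at the green dot). Hard stops at 0 and 1.571. Starts within 0.15 of off, turns stiffly (about 0.1 N m), stays where it is left
- red_slot (a point): centre of the mouth of the red selector's slot: on its axis, in its top face, 65 mm above the table. The slot is 7 mm wide, 13 mm deep, 60 mm long, open at both ends and runs through the axis. This point's x axis runs along the slot towards the red ticks and turns with the selector; z up
- blue_switch: the switch to leave as it is: fixed low switch box, 100 x 100 x 40 mm, light grey, with a flat blue collar (diameter 76 mm, top 44 mm above the table) round a cream slotted selector of diameter 60 mm. Origin: centre of its underside, on the selector's axis; z up. Black dot on the housing at its +x side: off mark; green dot at its -y side: on mark
- blue_selector (a joint): blue selector, rad: 0 = off (slot along the switch box's x axis, its end with two red ticks at the black dot), grows clockwise seen from above, 1.571 = on (slot along the box's y axis, red ticks at the green dot). Hard stops at 0 and 1.571. Starts within 0.15 of off, turns stiffly (about 0.1 N m), stays where it is left
- ink_mid (a point): Ink jar, dark, diameter 60 mm, 85 mm tall. Loose; leave it alone. The point is its centre, half-way up.
- weight_mid (a point): Dark wooden paperweight bar, 35 x 200 x 22 mm, long along its y. Loose; leave it alone. The point is its centre, half-way up.
- mug_mid (a point): White mug, diameter 76 mm and a handle at its +y side, 90 mm tall. Loose; leave it alone. The point is its centre, half-way up.
- inkstone_mid (a point): Black inkstone, 130 x 90 x 25 mm. Loose; leave it alone. The point is its centre, half-way up.
- seal_mid (a point): Reddish stone seal, 34 x 34 mm, 75 mm tall, standing. Loose; leave it alone. The point is its centre, half-way up.
- dish_mid (a point): Blue water dish, diameter 100 mm, 30 mm tall. Loose; leave it alone. The point is its centre, half-way up.
Things that resemble listed ones, but are neither listed nor needed, are in the scene too. What is shaped like the red_switch but yellow is not meant.

How it is judged:
On the way, in this order (a step that is already met when the one before it is completed fails the run):
1. the screwdriver's blade is in the red switch's slot, at least 5 mm deep and within 12 mm of its centre (horizontal distance between driver_tip and red_slot below 0.012 m and z of driver_tip in the frame of red_slot below -0.005 m), for 0.1 s.
2. the red selector is turned on (over 1.35 rad) with the blade still in its slot (all of step 1 and value of joint red_selector above 1.35 rad), for 0.1 s.
At the end, for the whole second after the job is handed in: The red selector is on (over 1.35 rad, its stop is at 1.571), the blue one still off (under 0.3 rad), and the screwdriver stands in its stand: upright within 0.12 rad, its flange down on the block within 6 mm and its handle within 15 mm of the hole's centre line (value of joint red_selector above 1.35 rad and value of joint blue_selector below 0.3 rad and horizontal distance between driver_grip and stand_top below 0.015 m and z of driver_grip in the frame of stand_top between 0.04 and 0.051 m and angle between driver_grip's own z axis and vertical below 0.12 rad); the robot touches nothing.
It fails at once if the robot's hand or arm touches a switch box or its selector (over 1 N) (contact force between any of red_switch, blue_switch and the fingers above 1 N or contact force between any of red_switch, blue_switch and the arm above 1 N).
It fails at once if the blue selector is turned past 0.3 rad (value of joint blue_selector above 0.3 rad).
It fails at once if another thing on the desk is shifted by more than 30 mm (distance of any of ink_mid, weight_mid, mug_mid, inkstone_mid, seal_mid, dish_mid from where it was at the start of the episode above 0.03 m).
It also fails if it takes over 54 s, if anything falls off the work surface, if the arm or the gripper's body presses on something with over 40 N, if the wrist force passes 120 N, or if a joint passes its speed limit or range.

## Working session

There is one attempt and no reset: what is moved stays moved. The work goes in short steps, Python scripts to look and compute and a shell command to move; the robot and the scene stay as the last step left them, time stands still between calls to the robot, and variables do not carry over. Pictures are saved under pics/ and viewed, at most 10 in all, crops included, and the job is handed in when it is done.

```bash
mkdir -p pics; python3 - <<'E'
from rig import r, optics
import cv2,numpy as np,pickle
for n in("top","scene"):
    d=optics.get_image(n); cv2.imwrite(f"pics/{n}0.png",d["image"]); pickle.dump(d,open(f"{n}0.pkl","wb"))
    print(n,(-np.array(d["R"]).T@np.array(d["t"])).round(3))
s=r.sense();print({k:np.round(v,3) for k,v in s.items()})
E
```

```text
top [0.4   0.02  1.266]
scene [1.28  0.267 0.905]
{'time_s': np.float64(0.1), 'q': array([ 1.085,  0.116,  1.442, -0.   ,  1.584, -0.038]), 'qd': array([-0.001,  0.   , -0.001,  0.001, -0.002,  0.001]), 'joint_torque': array([ 3.0000e-03, -7.3366e+01, -6.3379e+01,  0.0000e+00,  5.0000e-03,
        0.0000e+00]), 'position': array([0.292, 0.608, 0.231]), 'orientation': array([ 0.222,  0.975, -0.001, -0.   ]), 'contact_force': array([ 0.752, -0.862,  0.832]), 'moment': array([ 0.03 , -0.011,  0.015]), 'gripper_force': np.float64(0.0), 'width': np.float64(0.085)}
```

View pics/top0.png

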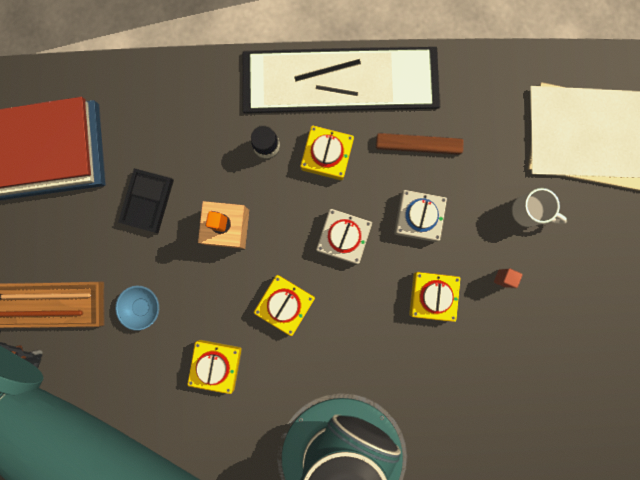

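View pics/scene0.png

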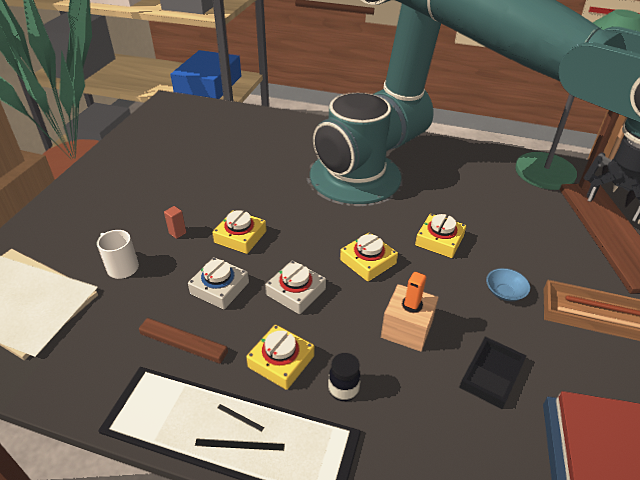

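The image-up direction is +x. Candidates for the red switch in the top view are the yellow boxes with red collars at (327,150), (284,305), (213,368) and (437,297), and the light grey box with a red collar at (345,237). Only the grey one fits, because the yellow boxes are explicitly excluded. The grey box at (423,215) has the blue collar. The screwdriver is at (218,222) in the stand at (223,226).

```bash
cat > h.py <<'E'
import numpy as np,cv2
def cloud(d):
    h,w=d["z_map"].shape
    K=np.array([[d["fx"],0,d["cx"]],[0,d["fy"],d["cy"]],[0,0,1.]])
    u,v=np.meshgrid(np.arange(w),np.arange(h))
    n=cv2.undistortPoints(np.stack([u,v],-1).reshape(-1,1,2).astype(float),K,np.array(d["D"],float)).reshape(h,w,2)
    P=np.dstack([n,np.ones((h,w))])*d["z_map"][...,None]
    X=(P-np.array(d["t"]).ravel())@np.array(d["R"])
    X[d["z_map"]==0]=np.nan
    return X
def rect(p): # min area rect of metric xy in mm
    (c,s,a)=cv2.minAreaRect((p[:,:2]*1000).astype(np.float32)); return np.round(c,1),np.round(s,1),round(a,1)
E
python3 - <<'E'
import pickle,cv2,numpy as np
from h import *
for n in("top","scene"):
    d=pickle.load(open(n+"0.pkl","rb")); X=cloud(d); hsv=cv2.cvtColor(d["image"],cv2.COLOR_BGR2HSV)
    z=X[...,2]; H,S,V=cv2.split(hsv)
    c={"top":(345,237),"scene":(295,287)}[n]; 
    if n=="top": T=X
    roughs=dict(red=(.57,-.03),stand=(.59,.25)) if 0 else None
    def at(u,v): return X[v,u].round(3)
    pts=[(345,237),(423,215),(218,222),(240,215)] if n=="top" else [(297,273),(217,269),(416,280),(395,298)]
    print(n,[at(*p) for p in pts])
    r0=at(*pts[0]);s0=at(*pts[3]);b0=at(*pts[1])
    def near(q,R): return np.hypot(X[...,0]-q[0],X[...,1]-q[1])<R
    for nm,q in(("red",r0),("blue",b0)):
        m=near(q,.05)&(z>.058)&(z<.075); p=X[m]; print(nm,"selector",rect(p),np.median(p[:,2]).round(4),m.sum(), cv2.minEnclosingCircle((p[:,:2]*1000).astype(np.float32)))
        m=near(q,.085)&(z>.034)&(z<.0425)&(S<60);p=X[m];print(nm,"housing",rect(p),np.median(p[:,2]).round(4))
    m=near(s0,.11)&(z>.073)&(z<.087)&(H<30);print("stand",rect(X[m]),np.median(X[m][:,2]))
    m=near(s0,.11)&(z>.155)&(z<.17);print("handletop",rect(X[m]),np.median(X[m][:,2]),m.sum())
    m=near(s0,.11)&(z>.09)&(z<.2);print("upper",rect(X[m]),np.nanmax(X[m][:,2]))
d=pickle.load(open("top0.pkl","rb"))["image"]; e=pickle.load(open("scene0.pkl","rb"))["image"]
f=lambda i,u,v,k=35:cv2.resize(i[v-k:v+k,u-k:u+k],(300,300),interpolation=cv2.INTER_CUBIC)
cv2.imwrite("pics/crop.png",np.vstack([np.hstack([f(d,345,237),f(d,222,225)]),np.hstack([f(e,295,287),f(e,412,305,50)])]))
E
```

```text
top [array([ 0.494, -0.018,  0.052]), array([ 0.538, -0.192,  0.051]), array([0.523, 0.24 , 0.157]), array([0.545, 0.207, 0.081])]
red selector (array([497.7, -17.6]), array([58.8, 58.1]), 66.6) 0.064 502 ((497.6119384765625, -17.448270797729492), 29.944087982177734)
red housing (array([497.3, -15.8]), array([96.5, 97.6]), 70.4) 0.0387
blue selector (array([ 539.9, -189.2]), array([58.8, 59.8]), 88.4) 0.0635 522 ((540.3717651367188, -190.1285400390625), 30.867931365966797)
blue housing (array([ 539.3, -189.3]), array([100.1,  98.9]), 78.1) 0.0387
stand (array([527.7, 249.2]), array([92.9, 90.7]), 82.8) 0.07919374220411837
handletop (array([528. , 249.4]), array([29. , 34.5]), 76.6) 0.1601199310901015 227
upper (array([527.1, 249.3]), array([29.5, 36.2]), 78.0) 0.16731889097257652
scene [array([ 0.499, -0.011,  0.062]), array([ 0.537, -0.19 ,  0.057]), array([0.536, 0.249, 0.159]), array([0.521, 0.214, 0.078])]
red selector (array([500.2, -15. ]), array([59.3, 59.8]), 86.1) 0.0628 398 ((499.5062561035156, -14.509637832641602), 32.17349624633789)
red housing (array([499.9, -14.8]), array([101.8, 102.1]), 70.8) 0.0379
blue selector (array([ 541.6, -189.8]), array([61.4, 60. ]), 74.7) 0.0629 402 ((543.116455078125, -189.99696350097656), 32.17147445678711)
blue housing (array([ 542.5, -188. ]), array([102.2, 103.8]), 78.3) 0.0379
stand (array([530.4, 249.4]), array([90.8, 93.9]), 83.3) 0.07782982359992262
handletop (array([530.5, 250.2]), array([27.8, 37.9]), 79.4) 0.1591148854419146 180
upper (array([530.7, 250. ]), array([29.3, 38.2]), 74.9) 0.16370434028669448
```

View pics/crop.png

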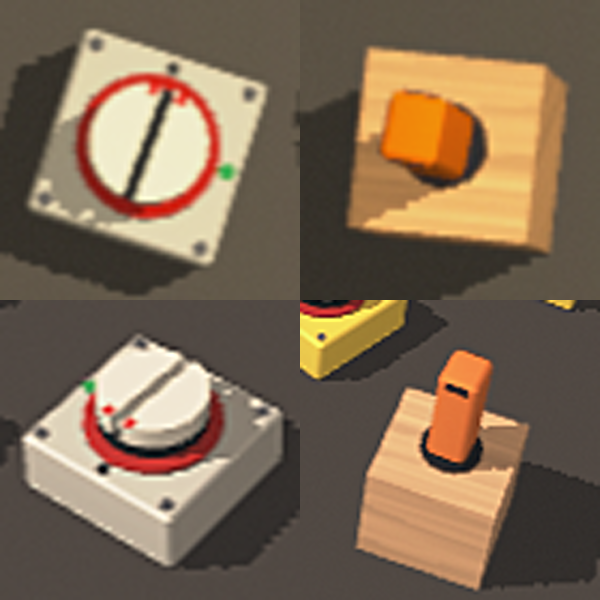

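The crop confirms it. The red switch is grey with a red collar, its ticks are at the black dot, and the slot runs along image (130,198)–(168,95), about -20° yaw. The driver sits in its stand with its x axis at about -13° yaw. Next I'll refine the slot measurement using known-height ray intersection.

```bash
cat >> h.py <<'E'
def plane(d,uv,z): # pixel -> world at height z
    K=np.array([[d["fx"],0,d["cx"]],[0,d["fy"],d["cy"]],[0,0,1.]])
    n=cv2.undistortPoints(np.array(uv,float).reshape(-1,1,2),K,np.array(d["D"],float)).reshape(-1,2)
    R=np.array(d["R"]);c=-R.T@np.array(d["t"]).ravel()
    v=np.c_[n,np.ones(len(n))]@R
    return c+v*((z-c[2])/v[:,2])[:,None]
E
python3 - <<'E'
import pickle,cv2,numpy as np
from h import *
for n,c0 in(("top",(345,237)),("scene",(297,277))):
    d=pickle.load(open(n+"0.pkl","rb")); g=cv2.cvtColor(d["image"],cv2.COLOR_BGR2GRAY); hsv=cv2.cvtColor(d["image"],cv2.COLOR_BGR2HSV)
    vv,uu=np.mgrid[0:480,0:640]; P=plane(d,np.dstack([uu,vv]).reshape(-1,2),.065).reshape(480,640,3)
    q=plane(d,[c0],.065)[0]
    # cream disc incl. slot at z=.065
    near=np.hypot(P[...,0]-q[0],P[...,1]-q[1])<.045
    cream=near&(hsv[...,1]<75)&(g>(150 if n=="top" else 120))
    X=cloud(d); top=near&(X[...,2]>.056)
    pts=(P[top][:,:2]*1000).astype(np.float32); cc=cv2.minEnclosingCircle(pts);print(n,"disc",cc,cv2.fitEllipse(cv2.convexHull(pts)))
    C=np.array([cc[0][0],cc[0][1]])/1000
    m=(np.hypot(P[...,0]-C[0],P[...,1]-C[1])<.022)
    w=np.clip(np.median(g[m])-g[m].astype(float),0,None);w[w<30]=0
    p=P[m][:,:2];mu=(w[:,None]*p).sum(0)/w.sum();e,v=np.linalg.eigh(np.cov((p-mu).T,aweights=w));a=v[:,1]
    print("slot",mu.round(4),"yaw",np.degrees(np.arctan(a[1]/a[0])).round(2),np.sqrt(e)*1000,(w>0).sum())
    # collar red at z=.044
    P4=plane(d,np.dstack([uu,vv]).reshape(-1,2),.044).reshape(480,640,3)
    rd=((hsv[...,0]<8)|(hsv[...,0]>172))&(hsv[...,1]>130)&(np.hypot(P4[...,0]-.499,P4[...,1]+.016)<.045)
    print("collar",cv2.minEnclosingCircle((P4[rd][:,:2]*1000).astype(np.float32)))
    gr=(hsv[...,0]>45)&(hsv[...,0]<85)&(hsv[...,1]>100)&(np.hypot(P4[...,0]-.499,P4[...,1]+.016)<.07)
    print("green",P4[gr].mean(0).round(4),gr.sum())
E
```

```text
top disc ((497.47283935546875, -17.256328582763672), 30.101566314697266) ((497.574951171875, -17.455791473388672), (59.17272186279297, 59.21347427368164), 16.4415225982666)
slot [ 0.4975 -0.0167] yaw -22.49 [ 1.83532506 12.6104151 ] 72
collar ((497.4927673339844, -16.529455184936523), 37.39100646972656)
green [ 0.4825 -0.0562  0.044 ] 8
scene disc ((503.5281982421875, -11.544217109680176), 33.7867317199707) ((503.9120788574219, -13.658953666687012), (59.19784927368164, 67.0999755859375), 110.66289520263672)
slot [ 0.5023 -0.0159] yaw -22.37 [ 1.93158075 12.61813231] 45
collar ((503.2552795410156, -14.259478569030762), 37.714080810546875)
green [ 0.4887 -0.0559  0.044 ] 5
```

```bash
cat >> h.py <<'E'
def to(p,yaw): # shift (mm, tool axes) and rotvec (deg) to TCP p, tool down, tool x at yaw(deg)
    from rig import r
    from scipy.spatial.transform import Rotation as Ro
    s=r.sense();R=Ro.from_quat(s["orientation"])
    c,n=np.cos(np.radians(yaw)),np.sin(np.radians(yaw))
    T=Ro.from_matrix(np.array([[c,n,0],[n,-c,0],[0,0,-1.]]))
    x=R.as_matrix()[:,0]
    print("mm",(R.inv().apply(np.array(p)-s["position"])*1000).round(1),"deg",(R.inv()*T).as_rotvec(degrees=True).round(2),
      "now",s["position"].round(4),"yaw",np.degrees(np.arctan2(x[1],x[0])).round(2),"F",s["contact_force"].round(1),"M",s["moment"].round(2),"w",round(float(s["width"]),4),"q",s["q"].round(2),"t",s["time_s"])
E
python3 -c "
from h import *
to([.529,.2495,.231],166.5)"
```

```text
mm [-3.688e+02 -2.209e+02 -2.000e-01] deg [-6.000e-02 -1.000e-02 -1.216e+01] now [0.2922 0.6083 0.2306] yaw 154.34 F [ 0.8 -0.9  0.8] M [ 0.03 -0.01  0.02] w 0.0852 q [ 1.09  0.12  1.44 -0.    1.58 -0.04] t 0.1
```

```bash
python3 -m pendant '{"delta_pos":[[-60,-36,0],[-120,-72,0],[-180,-108,0],[-240,-144,0],[-300,-180,0]],"angular":[[0,0,-2],[0,0,-4],[0,0,-6],[0,0,-8],[0,0,-10]],"fingers":[85,85,85,85,85]}' && python3 -m pendant '{"delta_pos":[[-35,-20,0],[-69,-41,0],[-69,-41,0],[-69,-41,0]],"angular":[[0,0,-1],[0,0,-2.2],[0,0,-2.2],[0,0,-2.2]],"fingers":[85,85,85,85]}'; python3 -c "
from h import *
to([.529,.2495,.106],166.5)"
```

```text
time_s: 0.72
position: [0.4649, 0.3456, 0.2311]
orientation: [0.136, 0.991, -0.0, -0.0]
contact_force: [0.5, -0.4, 0.4]
width: 0.0849
gripper_force: 0.0
time_s: 1.23
position: [0.5193, 0.2895, 0.231]
orientation: [0.117, 0.993, -0.0, -0.0]
contact_force: [-0.4, -0.2, -1.0]
width: 0.085
gripper_force: 0.0
mm [-18.8 -36.7 125. ] deg [-0.01 -0.03  0.02] now [0.5193 0.2895 0.231 ] yaw 166.52 F [-0.4 -0.2 -1. ] M [-0.01  0.04  0.03] w 0.085 q [ 0.47 -0.06  1.62  0.    1.58 -0.87] t 1.225
```

```bash
python3 -m pendant '{"delta_pos":[[-19,-37,0],[-19,-37,0],[-19,-37,0]],"angular":[[0,0,0],[0,0,0],[0,0,0]],"fingers":[85,85,85]}'; python3 -c "
from h import *
to([.529,.2495,.106],166.5)
from rig import optics
import cv2
d=optics.get_image('top');X=cloud(d);z=X[...,2]
d=optics.get_image('scene');cv2.imwrite('pics/s1.png',d['image'][180:400,280:520])
"
```

```text
time_s: 1.6
position: [0.529, 0.2498, 0.2314]
orientation: [0.117, 0.993, 0.0, -0.0]
contact_force: [-0.5, 0.5, 0.6]
width: 0.0854
gripper_force: 0.0
mm [-1.000e-01 -4.000e-01  1.254e+02] deg [ 0.02 -0.01  0.07] now [0.529  0.2498 0.2314] yaw 166.57 F [-0.5  0.5  0.6] M [-0.03  0.03  0.02] w 0.0854 q [ 0.4  -0.08  1.64  0.    1.58 -0.94] t 1.6
```

Next I descend and close the fingers in two stages: lightly first to centre the handle, then firmly.

```bash
python3 -m pendant '{"delta_pos":[[0,0,45],[0,0,90],[0,0,125],[0,0,125],[0,0,125]],"angular":[[0,0,0],[0,0,0],[0,0,0],[0,0,0],[0,0,0]],"fingers":[85,85,85,85,45]}' 30 && python3 -m pendant '{"delta_pos":[[0,0,0],[0,0,0],[0,0,0],[0,0,0],[0,0,0]],"angular":[[0,0,0],[0,0,0],[0,0,0],[0,0,0],[0,0,0]],"fingers":[20,20,20,20,20]}' 30; python3 -c "
from h import *
to([.529,.2495,.106],166.5)"
```

```text
time_s: 2.33
position: [0.5299, 0.2497, 0.1081]
orientation: [0.117, 0.993, 0.0, 0.001]
contact_force: [0.0, 0.9, 0.1]
width: 0.0693
gripper_force: 0.0
time_s: 2.95
position: [0.5298, 0.2491, 0.1075]
orientation: [0.117, 0.993, 0.0, 0.001]
contact_force: [-1.8, -0.8, 5.8]
width: 0.0279
gripper_force: 29.3
mm [0.9 0.1 1.5] deg [0.05 0.07 0.04] now [0.5298 0.2491 0.1075] yaw 166.54 F [-1.8 -0.8  5.8] M [-0.13  0.2   0.01] w 0.0279 q [ 0.4  -0.02  1.78  0.    1.37 -0.94] t 2.95
```

```bash
python3 -m pendant '{"delta_pos":[[0,0,0],[0,0,0],[0,0,-5],[0,0,-25],[0,0,-50]],"angular":[[0,0,0],[0,0,0],[0,0,0],[0,0,0],[0,0,0]],"fingers":[20,20,20,20,20]}' 100 && python3 -m pendant '{"delta_pos":[[0,0,-30],[0,0,-55],[0,0,-55],[0,0,-55]],"angular":[[0,0,0],[0,0,0],[0,0,0],[0,0,0]],"fingers":[20,20,20,20]}'; python3 -c "
from h import *
to([.4985,-.0165,.2125],157.6)"
```

```text
time_s: 3.58
position: [0.5293, 0.2489, 0.1577]
orientation: [0.117, 0.993, -0.0, -0.0]
contact_force: [-0.9, 0.0, -2.5]
width: 0.0273
gripper_force: 96.2
time_s: 4.08
position: [0.5292, 0.2489, 0.2106]
orientation: [0.117, 0.993, -0.0, -0.0]
contact_force: [-0.6, 0.0, -1.9]
width: 0.0271
gripper_force: 96.2
mm [ -31.9 -265.2   -1.8] deg [-0.03 -0.03  8.94] now [0.5292 0.2489 0.2106] yaw 166.54 F [-0.6  0.  -1.9] M [ 0.02  0.02 -0.04] w 0.0271 q [ 0.4  -0.07  1.67 -0.    1.55 -0.94] t 4.075
```

```bash
python3 -m pendant '{"delta_pos":[[-7,-55,0],[-14,-110,0],[-20,-165,0],[-26,-220,0],[-32,-265,0]],"angular":[[0,0,2],[0,0,4],[0,0,6],[0,0,8],[0,0,8.9]],"fingers":[20,20,20,20,20]}' && python3 -m pendant '{"delta_pos":[[0,0,0],[0,0,0]],"angular":[[0,0,0],[0,0,0]],"fingers":[20,20]}'; python3 -c "
from h import *
to([.4985,-.0165,.1725],157.6)"
```

```text
time_s: 4.7
position: [0.498, -0.018, 0.2101]
orientation: [0.194, 0.981, -0.0, -0.001]
contact_force: [1.0, -0.3, -2.0]
width: 0.0271
gripper_force: 97.0
time_s: 4.95
position: [0.4987, -0.016, 0.2104]
orientation: [0.194, 0.981, 0.0, -0.001]
contact_force: [-0.2, 0.2, -2.2]
width: 0.0272
gripper_force: 97.1
mm [-0.1 -0.5 37.9] deg [-0.01 -0.07  0.02] now [ 0.4987 -0.016   0.2104] yaw 157.62 F [-0.2  0.2 -2.2] M [-0.    0.03  0.02] w 0.0272 q [-0.08 -0.27  1.84  0.    1.57 -1.26] t 4.95
```

Lower until the tip is about 7 mm above the slot, then look.

```bash
python3 -m pendant '{"delta_pos":[[0,0,20],[0,0,40],[0,0,40],[0,0,40]],"angular":[[0,0,0],[0,0,0],[0,0,0],[0,0,0]],"fingers":[20,20,20,20]}'; python3 -c "
from h import *
to([.4985,-.0165,.1625],157.6)
from rig import optics
import pickle
d=optics.get_image('top');e=optics.get_image('scene');pickle.dump((d,e),open('above.pkl','wb'))
f=lambda i,u,v,k=40:cv2.resize(i[v-k:v+k,u-k:u+k],(400,400),interpolation=cv2.INTER_CUBIC)
cv2.imwrite('pics/above.png',np.hstack([f(e['image'],297,262),f(d['image'],345,237)]))"
```

```text
time_s: 5.45
position: [0.499, -0.0159, 0.1714]
orientation: [0.194, 0.981, 0.0, -0.0]
contact_force: [0.1, -0.5, -1.9]
width: 0.027
gripper_force: 97.2
mm [ 0.2 -0.7  8.9] deg [-0.   -0.01  0.07] now [ 0.499  -0.0159  0.1714] yaw 157.67 F [ 0.1 -0.5 -1.9] M [ 0.01 -0.   -0.03] w 0.027 q [-0.08 -0.25  1.89  0.    1.51 -1.26] t 5.45
```

View pics/above.png

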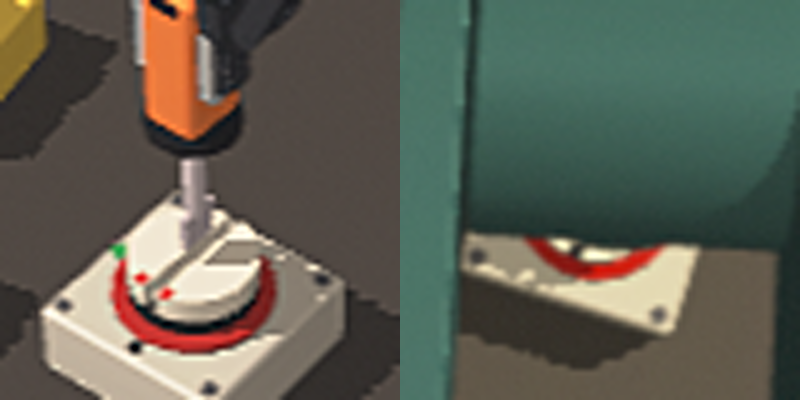

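The scene view shows the blade tip at crop (188,248), above the middle of the slot, which runs from (150,295) to (237,230). Yaw matches. I'll lower it gently and watch the force.

```bash
python3 -m pendant '{"delta_pos":[[0,-0.5,4],[0,-0.5,8],[0,-0.5,10],[0,-0.5,12],[0,-0.5,12]],"angular":[[0,0,0],[0,0,0],[0,0,0],[0,0,0],[0,0,0]],"fingers":[20,20,20,20,20]}'; python3 -c "
from h import *
to([.4985,-.0165,.1525],157.6)"
```

```text
time_s: 6.18
position: [0.4987, -0.0166, 0.1592]
orientation: [0.194, 0.981, -0.0, -0.0]
contact_force: [-0.0, 0.7, -2.2]
width: 0.027
gripper_force: 97.2
mm [0.2 0.1 6.7] deg [-0.   -0.01  0.04] now [ 0.4987 -0.0166  0.1592] yaw 157.64 F [-0.   0.7 -2.2] M [-0.01  0.   -0.  ] w 0.027 q [-0.08 -0.25  1.9   0.    1.48 -1.27] t 6.175
```

```bash
python3 -m pendant '{"delta_pos":[[0,0,2],[0,0,4],[0,0,6],[0,0,7],[0,0,7]],"angular":[[0,0,0],[0,0,0],[0,0,0],[0,0,0],[0,0,0]],"fingers":[20,20,20,20,20]}'; python3 -c "
from h import *
to([.4985,-.0165,.1525],157.6)
from rig import optics
e=optics.get_image('scene')
cv2.imwrite('pics/in.png',cv2.resize(e['image'][220:310,245:345],(600,540),interpolation=cv2.INTER_CUBIC))"
```

```text
time_s: 6.8
position: [0.4987, -0.0167, 0.1522]
orientation: [0.194, 0.981, -0.0, -0.0]
contact_force: [-0.2, 0.7, -2.3]
width: 0.0271
gripper_force: 97.2
mm [ 0.2  0.1 -0.3] deg [-0.   -0.01  0.04] now [ 0.4987 -0.0167  0.1522] yaw 157.64 F [-0.2  0.7 -2.3] M [0.02 0.02 0.01] w 0.0271 q [-0.08 -0.24  1.91 -0.    1.47 -1.27] t 6.8
```

View pics/in.png

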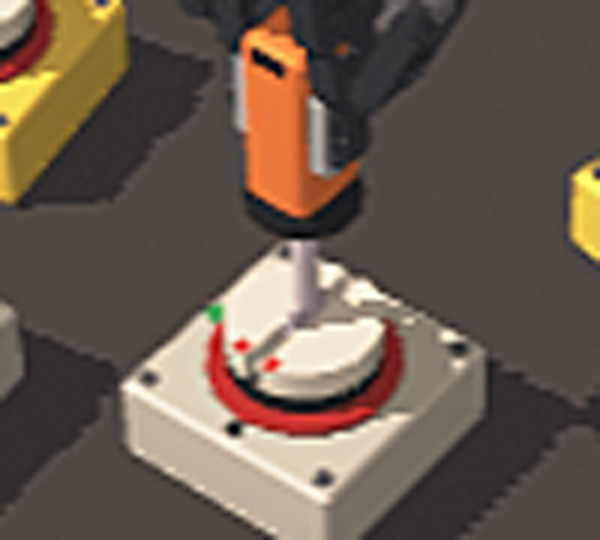

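The blade is fully in: its end disappears into the slot at crop (300,320), with no contact force. Clockwise seen from above is +tool z.

```bash
python3 -m pendant '{"delta_pos":[[0,0,0],[0,0,0],[0,0,0],[0,0,0],[0,0,0]],"angular":[[0,0,7],[0,0,14],[0,0,21],[0,0,28],[0,0,35]],"fingers":[20,20,20,20,20]}'; python3 -c "
from h import *
to([.4985,-.0165,.1525],157.6-70)"
```

```text
time_s: 7.48
position: [0.4984, -0.0169, 0.1523]
orientation: [0.482, 0.876, -0.0, -0.0]
contact_force: [-2.6, -1.9, -1.2]
width: 0.0269
gripper_force: 97.8
mm [ 0.3  0.3 -0.2] deg [-6.000e-02  2.000e-02  3.481e+01] now [ 0.4984 -0.0169  0.1523] yaw 122.41 F [-2.6 -1.9 -1.2] M [-0.49  0.76  0.11] w 0.0269 q [-0.08 -0.24  1.91 -0.    1.47 -0.65] t 7.475
```

```bash
python3 -m pendant '{"delta_pos":[[0,0,0],[0,0,0],[0,0,0],[0,0,0],[0,0,0]],"angular":[[0,0,7],[0,0,14],[0,0,21],[0,0,28],[0,0,35]],"fingers":[20,20,20,20,20]}' && python3 -m pendant '{"delta_pos":[[0,0,0],[0,0,0],[0,0,0],[0,0,0],[0,0,0]],"angular":[[0,0,5],[0,0,10],[0,0,15],[0,0,18],[0,0,18]],"fingers":[20,20,20,20,20]}'; python3 -c "
from h import *
to([.4985,-.0165,.1525],157.6-96)"
```

```text
time_s: 8.1
position: [0.4984, -0.0168, 0.1523]
orientation: [0.723, 0.691, -0.0, -0.0]
contact_force: [-2.0, -0.9, -1.2]
width: 0.0271
gripper_force: 97.8
time_s: 8.72
position: [0.4985, -0.0167, 0.1523]
orientation: [0.821, 0.571, -0.0, -0.0]
contact_force: [-2.1, -0.9, -1.8]
width: 0.0271
gripper_force: 97.6
mm [ 0.1 -0.1 -0.2] deg [-0.02  0.02  8.07] now [ 0.4985 -0.0167  0.1523] yaw 69.67 F [-2.1 -0.9 -1.8] M [-0.16  0.61  0.12] w 0.0271 q [-0.08 -0.24  1.91 -0.    1.47  0.27] t 8.725
```

```bash
python3 -m pendant '{"delta_pos":[[0,0,0],[0,0,0],[0,0,0],[0,0,0]],"angular":[[0,0,3],[0,0,6],[0,0,8],[0,0,8]],"fingers":[20,20,20,20]}'; python3 -c "
from h import *
to([.4985,-.0165,.1525],69.67)
from rig import optics
e=optics.get_image('scene')
cv2.imwrite('pics/on.png',cv2.resize(e['image'][220:310,245:345],(600,540),interpolation=cv2.INTER_CUBIC))"
```

```text
time_s: 9.22
position: [0.4986, -0.0166, 0.1523]
orientation: [0.859, 0.513, -0.0, -0.0]
contact_force: [-2.1, 0.1, -1.6]
width: 0.027
gripper_force: 97.7
mm [ 0.1 -0.2 -0.2] deg [-0.01  0.01 -7.98] now [ 0.4986 -0.0166  0.1523] yaw 61.69 F [-2.1  0.1 -1.6] M [-0.06  0.76  0.09] w 0.027 q [-0.08 -0.24  1.91 -0.    1.47  0.41] t 9.225
```

View pics/on.png

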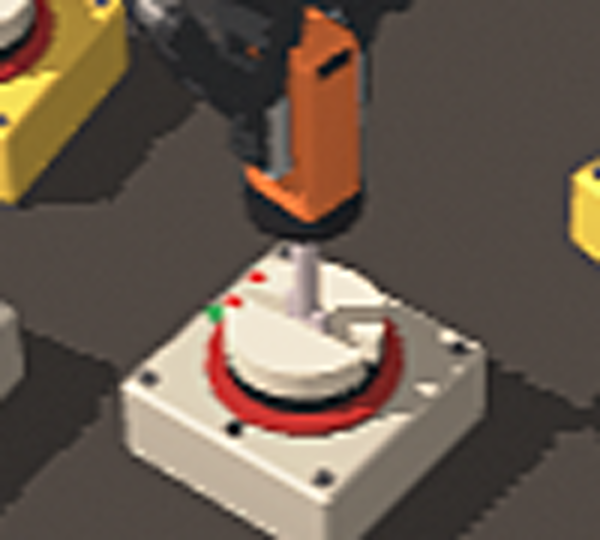

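The ticks at crop (258,278) and (233,300) are now beside the green dot at (215,313). The moment is still friction only, so it isn't at the stop yet.

```bash
python3 -m pendant '{"delta_pos":[[0,0,0],[0,0,0],[0,0,0]],"angular":[[0,0,2],[0,0,3],[0,0,3]],"fingers":[20,20,20]}'; python3 -c "
from h import *
to([.4985,-.0165,.1525],69.67)"
```

```text
time_s: 9.65
position: [0.4987, -0.0166, 0.1523]
orientation: [0.872, 0.49, -0.0, -0.0]
contact_force: [-3.3, 0.0, -1.0]
width: 0.0269
gripper_force: 97.6
mm [ 0.  -0.2 -0.2] deg [ -0.     0.   -11.04] now [ 0.4987 -0.0166  0.1523] yaw 58.63 F [-3.3  0.  -1. ] M [-0.09  0.84  0.1 ] w 0.0269 q [-0.08 -0.24  1.91 -0.    1.47  0.46] t 9.65
```

```bash
python3 -m pendant '{"delta_pos":[[0,0,0],[0,0,0],[0,0,0]],"angular":[[0,0,2],[0,0,3],[0,0,3]],"fingers":[20,20,20]}'; python3 -c "
from h import *
to([.4985,-.0165,.1525],69.67)"
```

```text
time_s: 10.02
position: [0.4987, -0.0166, 0.1523]
orientation: [0.884, 0.467, -0.0, -0.0]
contact_force: [-2.9, -0.8, 0.1]
width: 0.0271
gripper_force: 97.8
mm [ 0.  -0.2 -0.2] deg [ -0.     0.   -14.04] now [ 0.4987 -0.0166  0.1523] yaw 55.63 F [-2.9 -0.8  0.1] M [0.04 0.94 0.17] w 0.0271 q [-0.08 -0.24  1.91  0.    1.47  0.52] t 10.025
```

```bash
python3 -m pendant '{"delta_pos":[[0,0,0],[0,0,0],[0,0,0]],"angular":[[0,0,1],[0,0,2],[0,0,2]],"fingers":[20,20,20]}'; python3 -c "
from h import *
to([.4985,-.0165,.1525],63)"
```

```text
time_s: 10.4
position: [0.4987, -0.0166, 0.1523]
orientation: [0.892, 0.451, -0.0, -0.0]
contact_force: [-4.5, -0.2, 0.2]
width: 0.0269
gripper_force: 98.4
mm [-0.  -0.2 -0.2] deg [-0.01 -0.   -9.37] now [ 0.4987 -0.0166  0.1523] yaw 53.63 F [-4.5 -0.2  0.2] M [0.19 1.09 0.42] w 0.0269 q [-0.08 -0.24  1.91  0.    1.47  0.55] t 10.4
```

The moment jumped to 0.42 N m, so it's at the stop. I back off inside the play and lift out.

```bash
python3 -m pendant '{"delta_pos":[[0,0,0],[0,0,0],[0,0,0]],"angular":[[0,0,-5],[0,0,-8],[0,0,-8]],"fingers":[20,20,20]}'; python3 -c "
from h import *
to([.4985,-.0165,.1525],63)"; python3 -m pendant '{"delta_pos":[[0,0,-5],[0,0,-12],[0,0,-30],[0,0,-60],[0,0,-60]],"angular":[[0,0,0],[0,0,0],[0,0,0],[0,0,0],[0,0,0]],"fingers":[20,20,20,20,20]}'; python3 -c "
from h import *
to([.5295,.2492,.2125],61.6)
from rig import optics
e=optics.get_image('scene')
cv2.imwrite('pics/out.png',cv2.resize(e['image'][190:310,215:375],(800,600),interpolation=cv2.INTER_CUBIC))"
```

```text
time_s: 10.78
position: [0.4989, -0.0167, 0.1523]
orientation: [0.859, 0.512, 0.0, 0.0]
contact_force: [-1.1, 0.9, -2.0]
width: 0.0271
gripper_force: 97.3
mm [-0.  -0.4 -0.2] deg [ 0.03 -0.01 -1.38] now [ 0.4989 -0.0167  0.1523] yaw 61.62 F [-1.1  0.9 -2. ] M [ 0.01  0.26 -0.01] w 0.0271 q [-0.08 -0.24  1.91 -0.    1.47  0.41] t 10.775
time_s: 11.4
position: [0.4997, -0.0167, 0.2156]
orientation: [0.859, 0.512, 0.002, 0.001]
contact_force: [0.7, 0.2, -2.4]
width: 0.0268
gripper_force: 97.4
mm [ 248.2 -100.1    3.1] deg [ 0.24 -0.1   0.03] now [ 0.4997 -0.0167  0.2156] yaw 61.63 F [ 0.7  0.2 -2.4] M [-0.03 -0.02 -0.02] w 0.0268 q [-0.08 -0.27  1.83 -0.    1.58  0.41] t 11.4
```

View pics/out.png

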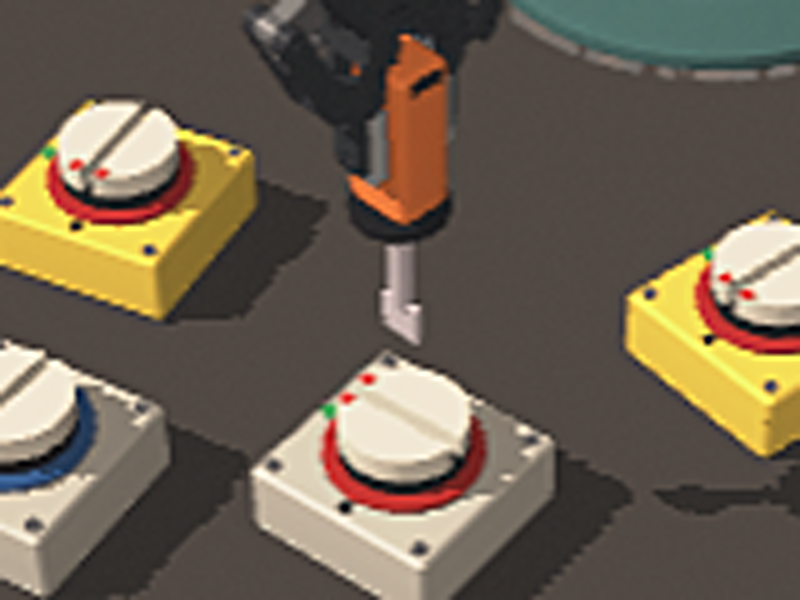

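The ticks at crop (368,380) and (347,398) point at the green dot at (328,411), and the blue switch is unchanged. Now back to the stand.

```bash
python3 -m pendant '{"delta_pos":[[50,-20,0],[100,-40,0],[150,-60,0],[200,-80,0],[248,-100,0]],"angular":[[0,0,0],[0,0,0],[0,0,0],[0,0,0],[0,0,0]],"fingers":[20,20,20,20,20]}' && python3 -m pendant '{"delta_pos":[[0,0,0],[0,0,0],[0,0,0]],"angular":[[0,0,0],[0,0,0],[0,0,0]],"fingers":[20,20,20]}'; python3 -c "
from h import *
to([.5295,.249,.1075],61.6)"
```

```text
time_s: 12.08
position: [0.5282, 0.2509, 0.2112]
orientation: [0.859, 0.512, -0.001, -0.0]
contact_force: [1.4, 0.1, -1.8]
width: 0.0273
gripper_force: 97.3
time_s: 12.45
position: [0.5285, 0.2482, 0.2121]
orientation: [0.859, 0.512, -0.0, 0.0]
contact_force: [0.5, 0.1, -2.0]
width: 0.0271
gripper_force: 97.3
mm [  1.3   0.5 104.6] deg [-0.01  0.02 -0.02] now [0.5285 0.2482 0.2121] yaw 61.58 F [ 0.5  0.1 -2. ] M [ 0.06 -0.05  0.  ] w 0.0271 q [ 0.4  -0.08  1.67 -0.    1.55  0.89] t 12.45
```

```bash
python3 -m pendant '{"delta_pos":[[1,0.5,15],[1,0.5,35],[1,0.5,50],[1,0.5,60],[1,0.5,60]],"angular":[[0,0,0],[0,0,0],[0,0,0],[0,0,0],[0,0,0]],"fingers":[20,20,20,20,20]}' && python3 -m pendant '{"delta_pos":[[0,0,15],[0,0,30],[0,0,38],[0,0,42],[0,0,42]],"angular":[[0,0,0],[0,0,0],[0,0,0],[0,0,0],[0,0,0]],"fingers":[20,20,20,20,20]}'; python3 -c "
from h import *
to([.5295,.249,.1075],61.6)"
```

```text
time_s: 13.08
position: [0.5291, 0.2496, 0.1514]
orientation: [0.859, 0.512, -0.001, -0.0]
contact_force: [-0.6, -0.9, -2.1]
width: 0.0271
gripper_force: 97.3
time_s: 13.7
position: [0.5294, 0.2497, 0.1102]
orientation: [0.859, 0.512, -0.0, -0.0]
contact_force: [-0.1, 0.1, -2.6]
width: 0.0265
gripper_force: 97.3
mm [-0.6  0.4  2.7] deg [-0.01  0.01  0.04] now [0.5294 0.2497 0.1102] yaw 61.64 F [-0.1  0.1 -2.6] M [-0.   -0.04 -0.02] w 0.0265 q [ 0.4  -0.02  1.78  0.    1.38  0.89] t 13.7
```

```bash
python3 -m pendant '{"delta_pos":[[0,0,1],[0,0,2],[0,0,2.5],[0,0,2.5]],"angular":[[0,0,0],[0,0,0],[0,0,0],[0,0,0]],"fingers":[20,20,20,20]}'; python3 -c "
from h import *
to([.5295,.249,.1075],61.6)"
```

```text
time_s: 14.2
position: [0.5294, 0.2498, 0.1078]
orientation: [0.859, 0.512, 0.0, -0.0]
contact_force: [-0.6, -0.3, -2.7]
width: 0.0273
gripper_force: 97.3
mm [-0.6  0.4  0.3] deg [-0.   -0.    0.04] now [0.5294 0.2498 0.1078] yaw 61.64 F [-0.6 -0.3 -2.7] M [-0.03 -0.01  0.03] w 0.0273 q [ 0.4  -0.02  1.78  0.    1.38  0.89] t 14.2
```

```bash
python3 -m pendant '{"delta_pos":[[0,0,0.5],[0,0,1],[0,0,1]],"angular":[[0,0,0],[0,0,0],[0,0,0]],"fingers":[20,20,20]}'
```

```text
time_s: 14.58
position: [0.5295, 0.2498, 0.1077]
orientation: [0.859, 0.512, 0.0, 0.0]
contact_force: [-3.9, -0.3, 7.4]
width: 0.0269
gripper_force: 98.4
```

The flange is down (+10 N). Open the fingers and retreat upward.

```bash
python3 -m pendant '{"delta_pos":[[0,0,0],[0,0,0],[0,0,0],[0,0,0],[0,0,0]],"angular":[[0,0,0],[0,0,0],[0,0,0],[0,0,0],[0,0,0]],"fingers":[40,60,85,85,85]}' 30 && python3 -m pendant '{"delta_pos":[[0,0,-20],[0,0,-60],[0,0,-110],[0,0,-160],[0,0,-160]],"angular":[[0,0,0],[0,0,0],[0,0,0],[0,0,0],[0,0,0]],"fingers":[85,85,85,85,85]}' && python3 -m pendant '{"delta_pos":[[-60,0,0],[-120,0,0],[-150,0,0],[-150,0,0],[-150,0,0]],"angular":[[0,0,0],[0,0,0],[0,0,0],[0,0,0],[0,0,0]],"fingers":[85,85,85,85,85]}'; python3 - <<'E'
from h import *
from rig import optics
d=optics.get_image('scene');X=cloud(d);z=X[...,2]
cv2.imwrite('pics/end.png',d['image'])
near=np.hypot(X[...,0]-.5305,X[...,1]-.2495)<.05
m=near&(z>.153)&(z<.17);print("handletop",rect(X[m]),np.median(X[m][:,2]))
m=near&(z>.09)&(z<.2);print("upper",rect(X[m]),np.nanmax(X[m][:,2]))
E
```

```text
time_s: 15.2
position: [0.5294, 0.2497, 0.1068]
orientation: [0.859, 0.512, -0.0, -0.0]
contact_force: [0.0, 0.2, -0.2]
width: 0.0852
gripper_force: 0.0
time_s: 15.82
position: [0.5303, 0.2501, 0.273]
orientation: [0.859, 0.512, 0.004, 0.001]
contact_force: [-1.1, 0.1, 0.5]
width: 0.0853
gripper_force: 0.0
time_s: 16.45
position: [0.4583, 0.118, 0.2671]
orientation: [0.859, 0.512, 0.0, -0.0]
contact_force: [0.3, 0.5, 0.4]
width: 0.0851
gripper_force: 0.0
handletop (array([533. , 251.1]), array([34.6, 29.8]), 67.5) 0.15898279792164557
upper (array([533.1, 251.8]), array([35.4, 30.1]), 63.9) 0.16255860059934207
```

View pics/end.png

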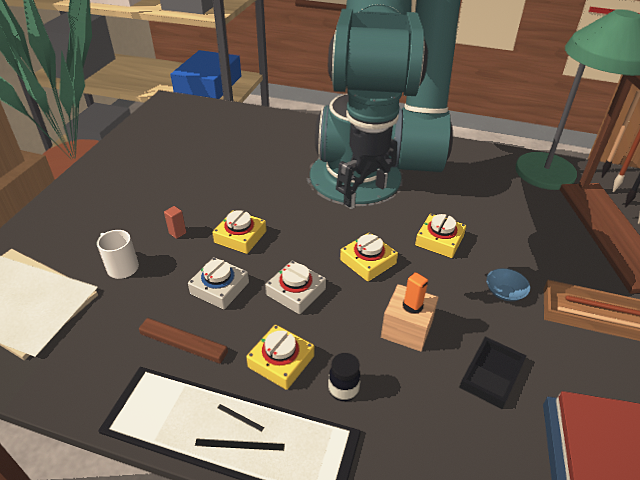

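The driver stands upright at (415,292) with its handle top at the starting height. The red selector at (295,276) is turned, the blue one at (217,272) is unchanged, and nothing else has moved.

```bash
python3 -c "
from rig import finish_job
print(finish_job())"
```

```text
the job is handed in; nothing more can be done
None
```

I turned the red switch clockwise to its stop at the green dot, stood the screwdriver back upright and fully down in its stand, and handed the job in; the blue switch and the other things on the desk look unmoved in the final picture.

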